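# Switch on the laser collimator and trigger the alignment frame

### The job

Take a collimation frame: push down the raised end of the rocker on the grey power box until it has tipped fully over, then push the button on top of the laser collimator standing in the vise fully in (it stays in), then press the long bar key on the camera remote fully down, keep it down for about a second and let it spring back up. Work in that order with closed fingertips only, and come away clear of everything. Do not lift the laser out of the vise, do not press the remote's small round key, and leave the loose things where they are.

Things in the scene. Friction and masses are not known exactly. Their poses are not given: they have to be found in the camera images.
- power_box: Grey painted power box fixed to the shelf, 100 x 120 x 36 mm (its x, y, z), origin at the centre of its underside. One black rocker in the middle of its top.
- rocker (a joint): The rocker's tilt in rad: 0 is off (the box's +x end stands up, as at the start), 0.4 is fully over (the +x end down). No spring: it stays where it is left. About 3 N at the raised end tips it.
- rocker_end (a point): Point on the top face of the rocker's raised end, on its centre line, 20 mm from the pivot; it moves with the rocker. The rocker is black, 54 x 30 mm, its pivot runs along the box's y, 42 mm above the shelf. The point starts about 51 mm above the shelf and goes down 8 mm when the rocker is fully over. A small white bar is marked across this end; a low bezel stands round the rocker, lower than the point.
- vise: Small dark cast-iron bench vise fixed to the shelf, base 100 x 130 mm, origin at the centre of its underside, right below the laser. Rubber-padded jaws, tops 68 mm above the shelf, at its -y and +y sides; screw and 72 mm steel cross handle at its +y end, 40 mm high.
- laser: Laser collimator, loose, standing upright with its 31.6 mm aluminium barrel between the vise's jaws; red ribbed head 42 mm in diameter. 78 mm tall without its button, 0.18 kg. Origin at the bottom centre of the barrel, 30 mm above the shelf, z up. Only its top button is to be touched.
- laser_button (a joint): How far the laser's top button is pushed in, m: 0 out (start), 0.006 fully in. It takes about 3.5 N and stays in where it is left.
- laser_button_top (a point): Centre of the top of the laser's black rubber button, 23 mm in diameter, in the middle of the head's top, pushed straight down. Starts 117 mm above the shelf; stands 9 mm above the head when out, 3 mm when in.
- remote: Black camera remote fixed to the shelf, 100 x 120 x 32 mm (its x, y, z), aluminium top plate, origin at the centre of its underside. Two keys on its top: a long bar key on its +x half and a small round key on its -x half, 50 mm apart.
- bar_key (a joint): How far the long bar key is down, m: 0 up, 0.006 fully down. Springs back; about 1.5 N to start, 5 N fully down.
- bar_key_top (a point): Centre of the top of the long grey bar key, 18 x 58 mm (long along the remote's y), 42 mm above the shelf when up, 36 mm when down (the plate round it is 32 mm high).
- round_key (a joint): How far the small round key is down, m: 0 up, 0.006 fully down, springs like the bar key. Not to be pressed.
- round_key_top (a point): Centre of the top of the small round grey key, 20 mm in diameter, 42 mm above the shelf. Not to be pressed.
- eyepiece: Bystander: chrome-barrel eyepiece with black head, loose, upright, 36 mm in diameter, 56 mm tall, origin at its bottom centre; stands behind (+x of) the power box.
- dust_cap: Bystander: brass dust cap, loose, 36 mm in diameter, 19 mm tall with its knob, origin at its bottom centre; lies at the remote's -x side.
- adapter_ring: Bystander: aluminium adapter ring, loose, 42 mm outside, 32 mm inside, 12 mm tall, origin at its bottom centre; lies at the vise's -x side.
- barlow: Bystander: black Barlow lens, loose, upright, 37 mm in diameter, 78 mm tall, origin at its bottom centre; stands at the remote's +x side.
- screwdriver: Bystander: screwdriver, loose, 170 mm long, lying at the far side of the shelf.
- brush: Bystander: lens brush, loose, 160 mm long, lying at the far side of the shelf.
- jar: Bystander: amber glass jar, loose, 48 mm in diameter, 55 mm tall, origin at its bottom centre, at the far side of the shelf.
Things that resemble listed ones, but are neither listed nor needed, are in the scene too. What is shaped like the laser but yellow is not meant.

How it is judged:
By the outcome, as a careful person would: the job done as asked, in the order asked, and still so for the second after the job is handed in, with the robot touching nothing.
It also fails if it takes over 51 s, if anything falls off the work surface, if the arm or the gripper's body presses on something with over 40 N, if the wrist force passes 120 N, or if a joint passes its speed limit or range.

### The arm

A 6-joint arm with a two-finger parallel gripper is mounted at the origin on the work surface. World frame = base frame: x ahead of the robot, y to its left, z up, the work surface at z = 0. Lengths are in m, angles in rad, forces in N, time in s.
With the tool pointing down it reaches from about 0.35 to 0.85 m from the base axis. Payload 8.1 kg.
Tool frame: the origin (TCP) lies at the centre of the arm's flange, where the gripper is bolted on; the fingertips stand 186 mm ahead of it and the grasp point (between the pads) lies 167 mm ahead of it; z points along the fingers, y is the line along which they close (so a half turn about z gives the same grasp; the last joint's range is limited). The gripper opens to 93 mm and grips with 3 to 60 N. Pads are 15 mm wide; open, the fingers measure 128 mm over their backs; the gripper's body (75 mm by 188 mm) begins 65 mm behind the grasp point.
Start: joints at [-1.326, 0.13, 1.488, -0, 1.523, -0.085], TCP at [0.194, -0.568, 0.405] pointing down, gripper open.
Joint ranges: [-2.96, 2.96], [-0.89, 2.26], [0.02, 2.5], [-1.34, 4.48], [0, 2.73], [-2.66, 2.66]. Speed limits (rad/s): [2.39, 2.39, 2.79, 3.14, 3.14, 3.14].

### API

Orientations are given as a rotation vector (axis times angle).
In Python, from plant import robot gives the robot as it stands.
- The arm moves only by the tool apply_moves, never from a script. Its argument "series" is a list of rows, each a list of 2 entries, a list of its own where there are three numbers: the shift along the tool's x, y, z in mm, then the turn, a rotation vector about the tool's x, y, z in rad. A call has 1 to 12 rows; each row shifts and turns the commanded pose from where the row before left it, along the tool's axes as they then stand; what a row does not reach is not made up. A row lasts 1/12 s, in which the tool goes at most 41.7 mm and 7.16 degrees, less where a joint would pass 70% of its speed; a pose out of reach is approached as far as the arm can. A call is refused whole if a number of a shift passes 41.7 or a number of a turn 0.125, either way. A call with a gripper value outside its range is refused whole. "claw" is the opening, from 0 (shut) to 1 (fully open), set as the call begins (left out, the last holds). The fingers move at their own pace and stop on an object; "newtons" is the grip in N (left out, the last holds). Time passes only in rows, so rows that do not move let the fingers close. It gives the time, the measured TCP pose, the force, the opening and the grip force at its end, in the units of the state.
- robot.read_state(): the state, without advancing time (a new reading comes with each control period).
- robot.read_camera(name): name is "side" or "top"; returns (picture, depth): 480x640x3 uint8, blue, green, red; 480x640 float32, m along the optical axis (not along the pixel's ray), 0 where there is no reading.
- robot.calibration(name): a dict with "fx", "fy", "cx", "cy" (pixels), "extrinsics" (4x4, takes a point from world to camera coordinates). Camera axes: x right, y down, z forward; pixel columns grow to the right and rows downward; lengths in m; the calibration is good to about 2 mm. A picture is of the moment at which its call begins. calibration takes no time and is no camera call.
- robot.close_job(): hands the job in; it is judged then, once.
The state is a dict: "t": time; "q": joint angles; "dq": joint speeds; "joint_torque": joint torques, N m; "tool_pos": TCP position; "orientation": TCP orientation; "force": force on the tool from outside, world axes, zero at the start; "wrist_torque": the same for the moment, N m; "opening": finger opening in m; "gripper_force": force on a finger pad.
Only numpy, scipy, OpenCV 4.12 (cv2) and the standard library are available. Lean on these libraries where they do the work, as an engineer would, in place of code of your own. Each camera call takes 0.05 s, during which the arm holds its last target. There are 200 camera calls.

## Working session

There is one attempt and no reset: what is moved stays moved. The work goes in short steps, Python scripts to look and compute and a tool call to move; the robot and the scene stay as the last step left them, time stands still between calls to the robot, and variables do not carry over. Pictures are saved under pics/ and viewed, at most 10 in all, crops included, and the job is handed in when it is done.

Besides the shell and the picture viewer there is one more tool, called after "Request:" by a JSON object that holds its "name" and its "arguments", one argument or row to a line. apply_moves: Moves the arm, as the interface text tells. Its arguments: {"type":"object","properties":{"series":{"type":"array"},"claw":{"type":"number"},"newtons":{"type":"number"}},"required":["series"]}

```bash
mkdir -p pics; cat > h.py <<'E'
import numpy as np, cv2
from plant import robot
def snap(name):
    im,d=robot.read_camera(name); cv2.imwrite(f'pics/{name}.png',im); np.savez(f'{name}.npz',im=im,d=d); return im,d
def world(name,u,v,d=None,z=None):
    c=robot.calibration(name); E=np.array(c["extrinsics"]); R,t=E[:3,:3],E[:3,3]
    r=np.array([(u-c["cx"])/c["fx"],(v-c["cy"])/c["fy"],1.]); o=-R.T@t; w=R.T@r
    s=d if z is None else (z-o[2])/w[2]
    return o+s*w
E
python3 - <<'E'
from h import *
snap('top');snap('side');s=robot.read_state();print(s)
for n in('top','side'):
    E=np.array(robot.calibration(n)["extrinsics"]);print(n,-E[:3,:3].T@E[:3,3])
E
```

```text
{'t': 0.1, 'q': array([-1.32640711e+00,  1.31048471e-01,  1.48918217e+00, -9.42460266e-06,
        1.52299578e+00, -8.54105773e-02]), 'dq': array([-0.00067621, -0.00058927, -0.00271493,  0.00045077,  0.00237237,
       -0.00160809]), 'joint_torque': array([ 9.64734245e-04, -5.61344647e+01, -4.93093407e+01,  7.69859855e-02,
        2.91355076e-02, -6.44617467e-05]), 'tool_pos': array([ 0.19427416, -0.56745348,  0.40380783]), 'orientation': array([-3.09737040e+00, -5.15437193e-01,  2.18406254e-04]), 'force': array([-0.26623737,  0.21918737, -0.5391541 ]), 'wrist_torque': array([-0.02298931,  0.02561182, -0.02808531]), 'gripper_force': 0.0, 'opening': 0.09301435967389159}
top [0.48226344 0.02521974 1.06325587]
side [0.35125614 0.7681383  0.75867607]
```

View pics/top.png

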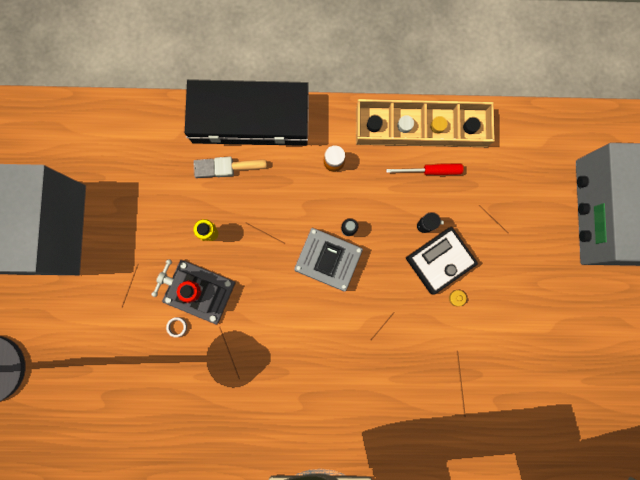

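View pics/side.png

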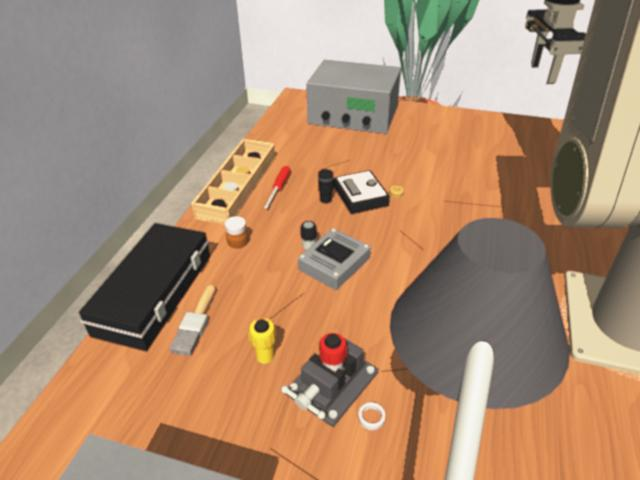

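Top view: the power box is at (330,259), the red laser in the vise at (187,292), and the remote at (443,260), with its bar key at (437,250) and round key at (450,269). Lookalikes: the yellow laser-shaped thing at (204,230), the grey case at far right (610,205), and the round key near the bar key. I choose the red laser at (187,292), the black rocker at (329,259) and the long bar at (437,250), and check them in one close crop.

```bash
python3 - <<'E'
from h import *
f=np.load('top.npz');im,d=f['im'],f['d']
a=[cv2.resize(im[y:y+80,x:x+80],(400,400),interpolation=cv2.INTER_CUBIC) for x,y in((290,220),(150,250),(402,220))]
o=np.zeros((600,800,3),np.uint8)
b=[cv2.resize(k,(400,400)) for k in a]
o[:300,:400]=0
c=[cv2.resize(k,(n,n)) for k,n in zip(a,(400,400,400))]
o=np.hstack([cv2.resize(c[0],(266,266)),cv2.resize(c[1],(266,266)),cv2.resize(c[2],(266,266))])
o2=cv2.resize(np.hstack([im[220:300,290:370],im[220:300,402:482]]),(800,400),interpolation=cv2.INTER_CUBIC)
l=cv2.resize(im[270:310,150:230],(400,200),interpolation=cv2.INTER_CUBIC)
out=np.zeros((600,800,3),np.uint8);out[:400]=o2;out[400:,:400]=l
cv2.imwrite('pics/crop1.png',out)
for n,(u,v) in dict(laser=(187,292),yellow=(204,230),lamp=(8,370),cable=(100,361),box=(310,245),remote=(420,265)).items():
    print(n,d[v,u],world('top',u,v,d[v,u]).round(3))
f=np.load('side.npz');d=f['d']
for u,v in((400,330),(500,240),(480,365),(540,370),(460,380)): print('side',u,v,world('side',u,v,d[v,u]).round(3))
E
```

```text
laser 0.9378092 [0.487 0.265 0.115]
yellow 0.98334944 [0.613 0.244 0.084]
lamp 1.0086368 [0.321 0.653 0.018]
cable 1.034058 [ 0.338  0.473 -0.002]
box 1.0330305 [0.591 0.028 0.036]
remote 1.0374862 [ 0.552 -0.208  0.031]
side 400 330 [0.369 0.533 0.481]
side 500 240 [0.319 0.509 0.551]
side 480 365 [0.319 0.563 0.501]
side 540 370 [0.283 0.548 0.49 ]
side 460 380 [0.327 0.564 0.484]
```

View pics/crop1.png

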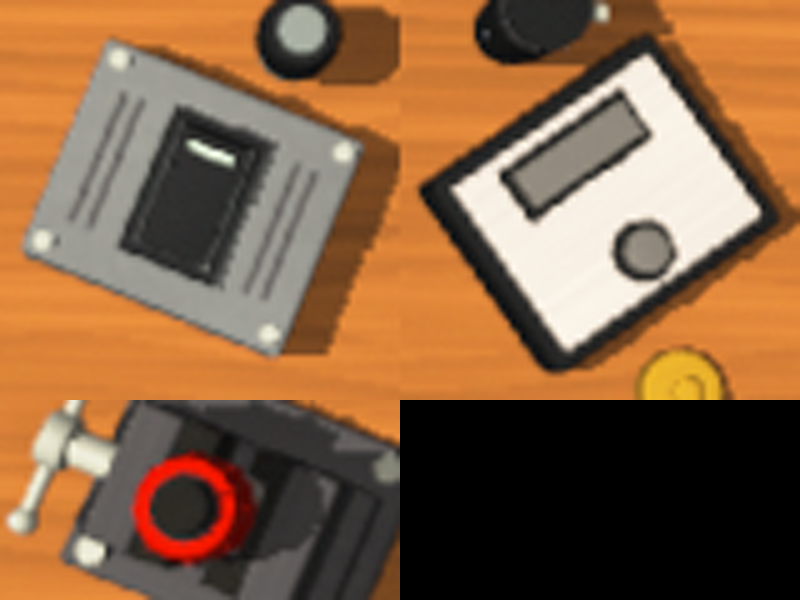

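The crop confirms the choices. The rocker's white bar is at about (331.8,249.8), the red laser's button at (186.6,291.0) and the bar key's centre at (436.6,250.6).

```bash
cat >> h.py <<'E'
from scipy.spatial.transform import Rotation as Ro
def go(pos,R,tipoff=(0,0,.186)):
    """print the turn (tool axes), then the shift in the tool axes AFTER the turn, so that the tool point tipoff comes to pos"""
    s=robot.read_state(); R0=Ro.from_rotvec(s['orientation'])
    if R is None: R=R0
    tcp=np.array(pos)-R.apply(tipoff); 
    print('t',round(s['t'],2),'turn',(R0.inv()*R).as_rotvec().round(4),'shift after turn mm',(R.inv().apply(tcp-s['tool_pos'])*1e3).round(1),'tcp',tcp.round(4),'F',s['force'].round(2))
def down(ydir):
    y=np.r_[ydir[:2],0]; y/=np.linalg.norm(y); z=np.r_[0,0,-1.]; return Ro.from_matrix(np.c_[np.cross(y,z),y,z])
E
python3 - <<'E'
from h import *
def cp(x,y,z,x0,y0): return world('top',x0+(x+.5)/5-.5,y0+(y+.5)/5-.5,z=z)
bar=cp(211,151,.051,290,220); rc=cp(197,194,.042,290,220)
cor=[cp(x,y,.036,290,220) for x,y in((110,40),(360,150),(275,355),(25,250))]
print('whitebar',bar,'rc',rc,'boxc',np.mean(cor,0),[np.linalg.norm(cor[i]-cor[i-1]).round(4) for i in range(4)])
xb=cor[0]-cor[3]+cor[1]-cor[2];xb/=np.linalg.norm(xb);print('xbox',xb, 'bar along/perp from centre',(bar-np.mean(cor,0))@xb)
C=np.mean(cor,0); E=C+20e-3*xb; print('rocker end',E)
k=[cp(x-400,y,.042,402,220) for x,y in((500,178),(622,92),(652,132),(533,220))]
r=cp(645-400,250,.042,402,220); print('bar key',np.mean(k,0),[np.linalg.norm(k[i]-k[i-1]).round(4) for i in range(4)],'round',r,np.linalg.norm(np.mean(k,0)-r))
yk=k[1]-k[0]+k[2]-k[3];print('ybar',yk/np.linalg.norm(yk))
print('button',world('top',186.6,291,z=.117))
R0=Ro.from_rotvec(robot.read_state()['orientation']);print(R0.as_matrix().round(3))
for sg in(1,-1): go([E[0],E[1],.2],down(sg*xb))
E
```

```text
whitebar [ 0.57995902 -0.01786773  0.051     ] rc [ 0.56244707 -0.01252859  0.042     ] boxc [ 0.56112826 -0.01086926  0.036     ] [np.float64(0.0969), np.float64(0.1169), np.float64(0.0946), np.float64(0.1148)]
xbox [ 0.9303766  -0.36660522  0.        ] bar along/perp from centre 0.02008537934972534
rocker end [ 0.57973579 -0.01820136  0.036     ]
bar key [ 0.58255369 -0.24246047  0.042     ] [np.float64(0.0225), np.float64(0.0648), np.float64(0.0212), np.float64(0.0642)] round [ 0.54267576 -0.27096311  0.042     ] 0.04901682504646558
ybar [ 0.58993022 -0.80745423  0.        ]
button [0.48899724 0.26518801 0.117     ]
[[ 0.946  0.324 -0.   ]
 [ 0.324 -0.946  0.002]
 [ 0.    -0.002 -1.   ]]
t 0.1 turn [-1.500e-03 -8.000e-04 -8.656e-01] shift after turn mm [652.3 157.3  17.8] tcp [ 0.5797 -0.0182  0.386 ] F [-0.27  0.22 -0.54]
t 0.1 turn [-1.000e-03  1.800e-03  2.276e+00] shift after turn mm [-652.3 -157.3   17.8] tcp [ 0.5797 -0.0182  0.386 ] F [-0.27  0.22 -0.54]
```

Request:
{"name": "apply_moves", "arguments": {
  "series": [
    [[0, 0, 0], [0, 0, -0.1237]],
    [[0, 0, 0], [0, 0, -0.1237]],
    [[0, 0, 0], [0, 0, -0.1237]],
    [[0, 0, 0], [0, 0, -0.1237]],
    [[0, 0, 0], [0, 0, -0.1237]],
    [[0, 0, 0], [0, 0, -0.1237]],
    [[0, 0, 0], [0, 0, -0.1237]],
    [[38, 9, 0], [0, 0, 0]],
    [[38, 9, 0], [0, 0, 0]],
    [[38, 9, 0], [0, 0, 0]],
    [[38, 9, 0], [0, 0, 0]],
    [[38, 9, 0], [0, 0, 0]]
  ],
  "claw": 0,
  "newtons": 10
}}

```text
t: 1.1
tool_pos: [0.3063, -0.4057, 0.4042]
orientation: [-2.597, -1.767, -0.0]
force: [1.1, -0.5, -0.1]
opening: 0.0175
gripper_force: 0.0
```

Request:
{"name": "apply_moves", "arguments": {
  "series": [
    [[38, 9, 0], [0, 0, 0]],
    [[38, 9, 0], [0, 0, 0]],
    [[38, 9, 0], [0, 0, 0]],
    [[38, 9, 0], [0, 0, 0]],
    [[38, 9, 0], [0, 0, 0]],
    [[38, 9, 0], [0, 0, 0]],
    [[38, 9, 0], [0, 0, 0]],
    [[38, 9, 0], [0, 0, 0]],
    [[38, 9, 0], [0, 0, 0]],
    [[38, 9, 0], [0, 0, 0]],
    [[38, 9, 0], [0, 0, 0]],
    [[10, 3, 0], [0, 0, 0]]
  ]
}}

```text
t: 2.1
tool_pos: [0.5592, -0.0422, 0.4041]
orientation: [-2.592, -1.772, -0.002]
force: [-0.4, -0.5, 0.0]
opening: 0.0005
gripper_force: 0.0
```

```bash
python3 - <<'E'
from h import *
im,d=snap('side'); print(robot.read_state()['opening'],robot.read_state()['q'].round(2))
go([.580,-.018,.2],down([.93,-.367]))
go([.580,-.018,.2],None)
c=robot.calibration('side');E=np.array(c['extrinsics']);s=robot.read_state()
p=E[:3,:3]@(s['tool_pos']+[0,0,-.186])+E[:3,3];u,v=int(c['fx']*p[0]/p[2]+c['cx']),int(c['fy']*p[1]/p[2]+c['cy']);print(u,v)
cv2.imwrite('pics/tip.png',cv2.resize(im[max(0,v-90):v+110,max(0,u-130):u+130],(780,600),interpolation=cv2.INTER_CUBIC))
E
```

```text
0.0005874746608327807 [-0.17  0.03  1.6   0.    1.52  0.2 ]
t 2.15 turn [-0.0009 -0.0013  0.005 ] shift after turn mm [30.6 10.4 18. ] tcp [ 0.58  -0.018  0.386] F [-2.12  0.4  -1.67]
t 2.15 turn [0. 0. 0.] shift after turn mm [30.3 10.7 18. ] tcp [ 0.5801 -0.0183  0.386 ] F [-2.12  0.4  -1.67]
340 167
```

View pics/tip.png

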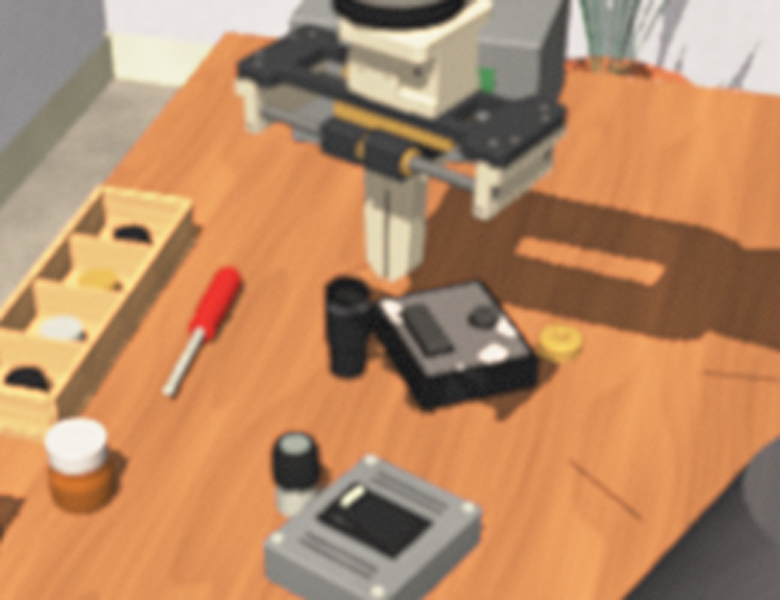

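The picture shows the closed fingertips clear in the air at crop (390,275), and the rocker at crop (375,520) with its white end still up.

Request:
{"name": "apply_moves", "arguments": {
  "series": [
    [[15, 5, 0], [0.117, 0, 0]],
    [[15, 5, 0], [0.117, 0, 0]],
    [[0, 0, 0], [0.116, 0, 0]],
    [[0, 0, 0], [0, 0, 0]],
    [[0, 0, 0], [0, 0, 0]]
  ]
}}

```text
t: 2.57
tool_pos: [0.5781, -0.0234, 0.4027]
orientation: [-2.348, -1.597, 0.283]
force: [0.2, -0.2, 0.4]
opening: 0.0001
gripper_force: 0.0
```

```bash
python3 - <<'E'
from h import *
R=down([.93,-.367])*Ro.from_rotvec([.35,0,0])
go([.580,-.018,.07],R,(0,.0155,.186))
print(R.inv().apply([0,0,-10]).round(2))
E
```

```text
t 2.57 turn [ 0.0009  0.0007 -0.0006] shift after turn mm [  5.7  98.4 126.6] tcp [ 0.6258 -0.0361  0.25  ] F [ 0.17 -0.22  0.44]
[-0.    3.43  9.39]
```

Request:
{"name": "apply_moves", "arguments": {
  "series": [
    [[1, 16.4, 21.1], [0, 0, 0]],
    [[1, 16.4, 21.1], [0, 0, 0]],
    [[1, 16.4, 21.1], [0, 0, 0]],
    [[1, 16.4, 21.1], [0, 0, 0]],
    [[1, 16.4, 21.1], [0, 0, 0]],
    [[0.7, 16.4, 21.1], [0, 0, 0]],
    [[0, 0, 0], [0, 0, 0]],
    [[0, 0, 0], [0, 0, 0]]
  ]
}}

```text
t: 3.23
tool_pos: [0.6246, -0.0356, 0.2507]
orientation: [-2.347, -1.597, 0.283]
force: [-0.1, 0.1, 0.6]
opening: 0.0006
gripper_force: 0.0
```

```bash
python3 - <<'E'
from h import *
im,d=snap('side')
go([.580,-.018,.07],None,(0,.0155,.186))
cv2.imwrite('pics/tip2.png',cv2.resize(im[190:290,270:400],(780,600),interpolation=cv2.INTER_CUBIC))
E
```

```text
t 3.28 turn [0. 0. 0.] shift after turn mm [-0.4  1.2  2.2] tcp [ 0.6254 -0.0359  0.2501] F [-0.12 -0.13  1.91]
```

View pics/tip2.png

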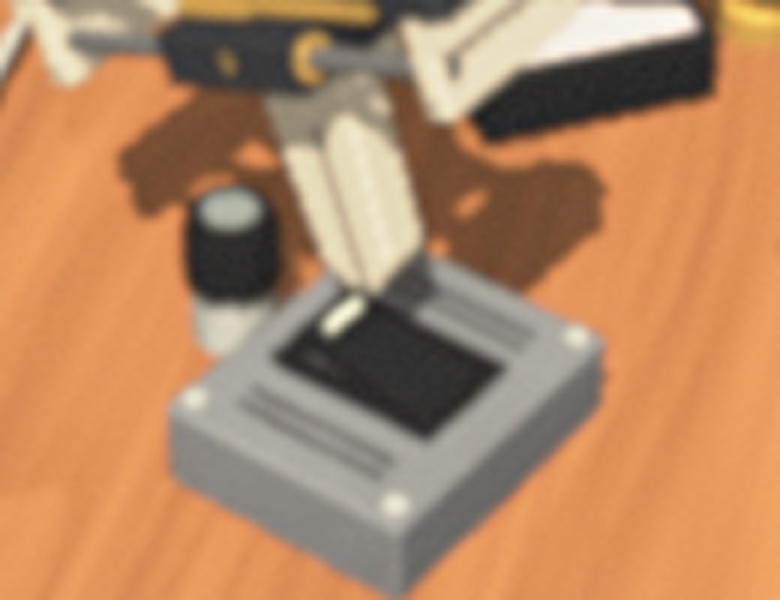

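The picture shows the closed, slim fingertips with their lowest point at crop (370,293), hovering over the rocker whose white bar is at crop (343,315). I'll measure that tip point with depth.

```bash
python3 - <<'E'
from h import *
f=np.load('side.npz');d=f['d'];s=robot.read_state();R=Ro.from_rotvec(s['orientation'])
# all finger points near the tip expressed in the tool frame
P=[]
for v in range(200,245):
    for u in range(305,350):
        if d[v,u]>0:
            p=R.inv().apply(world('side',u,v,d[v,u])-s['tool_pos'])
            if abs(p[0])<.03 and abs(p[1])<.03 and .13<p[2]<.192: P.append([u,v,*(p*1e3)])
P=np.array(P);
for a in range(130,192,6):
    q=P[(P[:,4]>=a)&(P[:,4]<a+6)]
    if len(q): print(a,len(q),q[:,2].min().round(1),q[:,2].max().round(1),q[:,3].min().round(1),q[:,3].max().round(1))
u,v=331,240; print(world('side',270+343/6,190+315/6,z=.051), world('side',270+370/6,190+290/6,d[238,331]))
E
```

```text
130 49 -7.0 11.0 -21.6 12.1
136 52 -8.8 12.1 -21.4 14.2
142 47 -6.9 11.8 -21.1 16.4
148 51 -5.9 11.6 -20.3 11.3
154 45 -8.8 12.3 -20.2 14.3
160 44 -8.8 12.3 -19.8 12.6
166 50 -5.4 12.4 -20.0 13.0
172 39 -8.8 11.9 -19.3 11.7
178 35 -9.2 11.8 -17.7 10.3
184 17 -8.9 11.3 -11.9 7.9
[ 0.57718022 -0.01421863  0.051     ] [ 0.57675669 -0.04693171  0.03533296]
```

```bash
python3 - <<'E'
from h import *
for z in (.055,.041): go([.580,-.017,z],None,(0,.011,.186))
E
```

```text
t 3.28 turn [0. 0. 0.] shift after turn mm [ 0.6 10.5 16.4] tcp [ 0.6294 -0.0365  0.2336] F [-0.12 -0.13  1.91]
t 3.28 turn [0. 0. 0.] shift after turn mm [ 0.6 15.3 29.6] tcp [ 0.6294 -0.0365  0.2196] F [-0.12 -0.13  1.91]
```

Request:
{"name": "apply_moves", "arguments": {
  "series": [
    [[0.6, 5, 8], [0, 0, 0]],
    [[0, 4.5, 7], [0, 0, 0]],
    [[0, 0.7, 2], [0, 0, 0]],
    [[0, 0.7, 2], [0, 0, 0]],
    [[0, 0.7, 2], [0, 0, 0]],
    [[0, 0.7, 2], [0, 0, 0]],
    [[0, 0.7, 2], [0, 0, 0]],
    [[0, 0.7, 2], [0, 0, 0]],
    [[0, 0, 0], [0, 0, 0]],
    [[0, 0, 0], [0, 0, 0]]
  ]
}}

```text
t: 4.12
tool_pos: [0.6299, -0.0359, 0.2225]
orientation: [-2.348, -1.599, 0.28]
force: [3.8, -1.6, 3.6]
opening: 0.0006
gripper_force: 2.4
```

```bash
python3 - <<'E'
from h import *
go([.580,-.017,.041],None,(0,.011,.186))
E
```

```text
t 4.12 turn [0. 0. 0.] shift after turn mm [-0.7  0.6  2.9] tcp [ 0.6292 -0.0365  0.2197] F [ 3.78 -1.64  3.59]
```

Request:
{"name": "apply_moves", "arguments": {
  "series": [
    [[0, 0.35, 0.95], [0, 0, 0]],
    [[0, 0.35, 0.95], [0, 0, 0]],
    [[0, 0, 0], [0, 0, 0]],
    [[0, 0, 0], [0, 0, 0]]
  ]
}}

```text
t: 4.45
tool_pos: [0.6301, -0.0361, 0.2209]
orientation: [-2.349, -1.599, 0.279]
force: [4.1, -2.8, 6.2]
opening: 0.0005
gripper_force: 3.5
```

Request:
{"name": "apply_moves", "arguments": {
  "series": [
    [[0, 0.35, 0.95], [0, 0, 0]],
    [[0, 0.35, 0.95], [0, 0, 0]],
    [[0, 0.35, 0.95], [0, 0, 0]],
    [[0, 0, 0], [0, 0, 0]],
    [[0, 0, 0], [0, 0, 0]]
  ]
}}

```text
t: 4.87
tool_pos: [0.6303, -0.0361, 0.2205]
orientation: [-2.349, -1.6, 0.279]
force: [-1.3, -3.9, 23.5]
opening: 0.0004
gripper_force: 11.3
```

Request:
{"name": "apply_moves", "arguments": {
  "series": [
    [[0, -7, -19], [0, 0, 0]],
    [[0, -13, -35], [0, 0, 0]],
    [[0, -13, -35], [0, 0, 0]],
    [[0, -13, -35], [0, 0, 0]],
    [[0, 0, 0], [-0.117, 0, 0]],
    [[0, 0, 0], [-0.117, 0, 0]],
    [[0, 0, 0], [-0.116, 0, 0]],
    [[0, -30, 0], [0, 0, 0]],
    [[0, -30, 0], [0, 0, 0]],
    [[0, 0, 0], [0, 0, 0]]
  ]
}}

```text
t: 5.7
tool_pos: [0.568, -0.0115, 0.346]
orientation: [-2.591, -1.767, 0.008]
force: [-0.9, -0.8, -0.8]
opening: 0.0007
gripper_force: 0.0
```

```bash
python3 - <<'E'
from h import *
im,d=snap('side')
cv2.imwrite('pics/rk.png',cv2.resize(im[190:290,270:400],(780,600),interpolation=cv2.INTER_CUBIC))
e=np.array([.580,-.018,0]);x=np.array([.93,-.367,0]);c0=np.array([.561,-.011,.042])
c=robot.calibration('side');E=np.array(c['extrinsics'])
for a in (-22,-15,-8,0,8,15,22):
    p=E[:3,:3]@(c0+x*a/1e3)+E[:3,3];u,v=int(c['fx']*p[0]/p[2]+c['cx']),int(c['fy']*p[1]/p[2]+c['cy'])
    w=np.median([world('side',i,j,d[j,i])[2] for i in range(u-1,u+2) for j in range(v-1,v+2)]);print(a,u,v,w.round(4))
b=np.array([.489,.2652])
go([*b,.16],down([.93,-.367]))
E
```

```text
-22 343 252 0.0504
-15 340 251 0.0507
-8 337 249 0.0474
0 334 248 0.0468
8 331 246 0.0456
15 328 245 0.043
22 325 243 0.041
t 5.75 turn [-0.004   0.0007  0.002 ] shift after turn mm [ 228.3 -177.2    1.1] tcp [0.489  0.2652 0.346 ] F [ 0.17 -0.14  0.33]
```

View pics/rk.png

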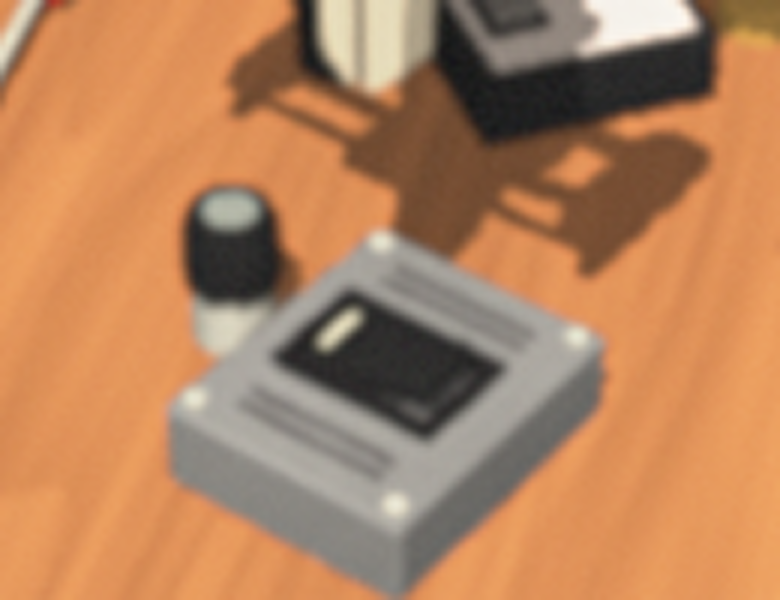

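The picture shows the rocker tipped: white bar end now down at crop (338,328), the other end raised at (430,420), heights falling 50→41 mm toward +x. On to the laser; the side view gives a second measurement of the button.

Request:
{"name": "apply_moves", "arguments": {
  "series": [
    [[28, -22, 0], [0, 0, 0]],
    [[33, -26, 0], [0, 0, 0]],
    [[33, -26, 0], [0, 0, 0]],
    [[33, -26, 0], [0, 0, 0]],
    [[33, -26, 0], [0, 0, 0]],
    [[33, -26, 0], [0, 0, 0]],
    [[33, -25, 0], [0, 0, 0]],
    [[0, 0, 0], [0, 0, 0]],
    [[0, 0, 0], [0, 0, 0]]
  ]
}}

```text
t: 6.5
tool_pos: [0.4908, 0.2622, 0.3485]
orientation: [-2.593, -1.774, 0.0]
force: [-0.6, -0.9, -0.8]
opening: 0.0006
gripper_force: 0.0
```

```bash
python3 - <<'E'
from h import *
im=np.load('side.npz')['im']  # previous side view, laser unobstructed
im2,_=snap('side')
cv2.imwrite('pics/las.png',np.hstack([cv2.resize(i[290:410,290:370],(400,600),interpolation=cv2.INTER_CUBIC) for i in(im,im2)]))
go([.489,.2652,.12],down([.93,-.367]))
E
```

```text
t 6.55 turn [-0.      0.0006  0.0031] shift after turn mm [ 3.3 -3.8 42.5] tcp [0.489  0.2652 0.306 ] F [ 0.3  -0.32  0.36]
```

View pics/las.png

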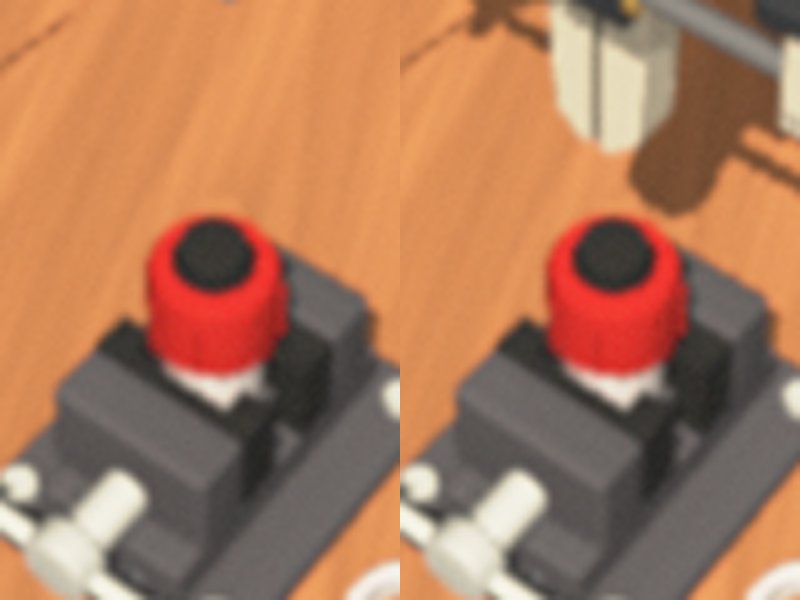

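The picture shows the button centred at left crop (212,249), and the fingertips above it at right crop (605,145).

```bash
python3 - <<'E'
from h import *
print(world('side',332,339.4,z=.117)); print('tip',world('side',290+205/5-.4,290+145/5-.4,z=.1625))
go([.488,.2645,.119],None)
E
```

```text
[0.48732568 0.27265744 0.117     ]
tip [0.48993073 0.27142113 0.1625    ]
t 6.55 turn [0. 0. 0.] shift after turn mm [ 2.4 -4.4 43.5] tcp [0.488  0.2646 0.305 ] F [ 0.3  -0.32  0.36]
```

Request:
{"name": "apply_moves", "arguments": {
  "series": [
    [[2.4, -4.4, 12], [0, 0, 0]],
    [[0, 0, 15], [0, 0, 0]],
    [[0, 0, 13], [0, 0, 0]],
    [[0, 0, 2], [0, 0, 0]],
    [[0, 0, 1.5], [0, 0, 0]],
    [[0, 0, 1.5], [0, 0, 0]],
    [[0, 0, 1.5], [0, 0, 0]],
    [[0, 0, 1.5], [0, 0, 0]],
    [[0, 0, 0], [0, 0, 0]],
    [[0, 0, 0], [0, 0, 0]]
  ]
}}

```text
t: 7.38
tool_pos: [0.4883, 0.264, 0.3014]
orientation: [2.596, 1.768, 0.002]
force: [0.5, -0.4, 3.1]
opening: 0.0004
gripper_force: 1.6
```

Request:
{"name": "apply_moves", "arguments": {
  "series": [
    [[0, 0, 1.5], [0, 0, 0]],
    [[0, 0, 1.5], [0, 0, 0]],
    [[0, 0, 1], [0, 0, 0]],
    [[0, 0, 0], [0, 0, 0]],
    [[0, 0, 0], [0, 0, 0]]
  ]
}}

```text
t: 7.8
tool_pos: [0.4883, 0.264, 0.2974]
orientation: [2.596, 1.768, 0.002]
force: [-0.2, -1.5, 6.2]
opening: 0.0006
gripper_force: 3.5
```

Request:
{"name": "apply_moves", "arguments": {
  "series": [
    [[0, 0, 1], [0, 0, 0]],
    [[0, 0, 1], [0, 0, 0]],
    [[0, 0, 0], [0, 0, 0]],
    [[0, 0, 0], [0, 0, 0]]
  ]
}}

```text
t: 8.13
tool_pos: [0.4889, 0.2642, 0.2973]
orientation: [2.596, 1.768, 0.006]
force: [-2.9, -3.1, 16.6]
opening: 0.0008
gripper_force: 8.5
```

Request:
{"name": "apply_moves", "arguments": {
  "series": [
    [[0, 0, -10], [0, 0, 0]],
    [[0, 0, -30], [0, 0, 0]],
    [[0, 0, -30], [0, 0, 0]],
    [[0, 0, 0], [0, 0, 0]],
    [[0, 0, 0], [0, 0, 0]]
  ]
}}

```text
t: 8.55
tool_pos: [0.4885, 0.2643, 0.3668]
orientation: [2.596, 1.768, 0.006]
force: [0.8, 0.2, -1.2]
opening: 0.0002
gripper_force: 0.0
```

```bash
python3 - <<'E'
from h import *
im,d=snap('side')
h=[[world('side',u,v,d[v,u])[2]for u in range(329,336)]for v in range(337,344)]
h2=[world('side',u,v,d[v,u])[2]for u,v in((321,342),(343,342),(332,351))]
print('button',np.median(h),'rim',h2)
go([.5825,-.2425,.16],down([.590,-.807]))
E
```

```text
button 0.11067941937441406 rim [np.float64(0.10877504788147818), np.float64(0.1076742714494735), np.float64(0.10775820387629087)]
t 8.6 turn [ 3.000e-04 -9.000e-04  5.645e-01] shift after turn mm [-222.7  464.7   18.9] tcp [ 0.5825 -0.2425  0.346 ] F [-0.25 -0.21 -0.57]
```

Request:
{"name": "apply_moves", "arguments": {
  "series": [
    [[0, 0, 0], [0, 0, 0.113]],
    [[0, 0, 0], [0, 0, 0.113]],
    [[0, 0, 0], [0, 0, 0.113]],
    [[0, 0, 0], [0, 0, 0.113]],
    [[0, 0, 0], [0, 0, 0.1125]],
    [[-17, 35, 0], [0, 0, 0]],
    [[-17, 35, 0], [0, 0, 0]],
    [[-17, 35, 0], [0, 0, 0]],
    [[-17, 35, 0], [0, 0, 0]],
    [[-17, 35, 0], [0, 0, 0]],
    [[-17, 35, 0], [0, 0, 0]],
    [[-17, 35, 0], [0, 0, 0]]
  ]
}}

```text
t: 9.6
tool_pos: [0.5358, -0.0058, 0.3625]
orientation: [-2.985, -0.975, 0.004]
force: [0.6, 0.4, -0.6]
opening: 0.0005
gripper_force: 0.0
```

Request:
{"name": "apply_moves", "arguments": {
  "series": [
    [[-17, 36, 0], [0, 0, 0]],
    [[-17, 36, 0], [0, 0, 0]],
    [[-17, 36, 0], [0, 0, 0]],
    [[-17, 36, 0], [0, 0, 0]],
    [[-17, 36, 4], [0, 0, 0]],
    [[-17, 36, 15], [0, 0, 0]],
    [[0, 0, 20], [0, 0, 0]],
    [[0, 0, 20], [0, 0, 0]],
    [[0, 0, 0], [0, 0, 0]]
  ]
}}

```text
t: 10.35
tool_pos: [0.5791, -0.2377, 0.2983]
orientation: [-2.979, -0.97, 0.012]
force: [-0.6, 0.4, -0.8]
opening: 0.0005
gripper_force: 0.0
```

```bash
python3 - <<'E'
from h import *
im,d=snap('side');im2,_=robot.read_camera('top')
cv2.imwrite('pics/key.png',np.hstack([cv2.resize(i,(400,400),interpolation=cv2.INTER_CUBIC) for i in(im[120:220,310:410],im2[200:300,390:490])]))
go([.5825,-.2425,.046],down([.590,-.807]))
E
```

```text
t 10.45 turn [-0.0047  0.0022 -0.    ] shift after turn mm [-1.5  5.3 71.5] tcp [ 0.5825 -0.2425  0.232 ] F [0.32 0.15 0.34]
```

View pics/key.png

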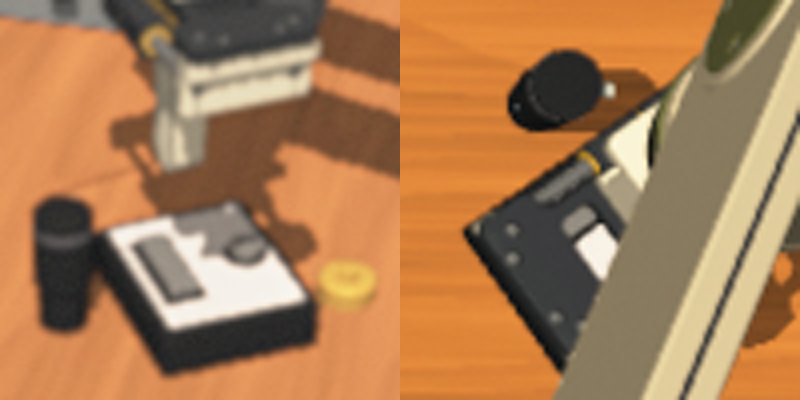

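The picture shows the fingertips over the remote (left crop (180,160)), the bar key at (168,267) and the barlow at (62,265), well clear of the fingers.

Request:
{"name": "apply_moves", "arguments": {
  "series": [
    [[-1.5, 5.3, 20], [-0.0047, 0.002, 0]],
    [[0, 0, 25], [0, 0, 0]],
    [[0, 0, 24], [0, 0, 0]],
    [[0, 0, 2], [0, 0, 0]],
    [[0, 0, 1], [0, 0, 0]],
    [[0, 0, 1], [0, 0, 0]],
    [[0, 0, 0], [0, 0, 0]],
    [[0, 0, 0], [0, 0, 0]]
  ]
}}

```text
t: 11.12
tool_pos: [0.5844, -0.2434, 0.2353]
orientation: [2.98, 0.974, 0.009]
force: [0.5, -0.9, 0.1]
opening: 0.0007
gripper_force: 0.0
```

```bash
python3 - <<'E'
from h import *
im,d=snap('side')
print(world('side',351.7,186.3,z=.042))
go([.5825,-.2425,.036],None)
E
```

```text
[ 0.57991483 -0.23343926  0.042     ]
t 11.17 turn [0. 0. 0.] shift after turn mm [-1.6 -3.3 12.9] tcp [ 0.5812 -0.2418  0.222 ] F [ 0.16 -0.41 -0.47]
```

Request:
{"name": "apply_moves", "arguments": {
  "series": [
    [[-1, -2, 3], [0, 0, 0]],
    [[0, 0, 3], [0, 0, 0]],
    [[0, 0, 1.5], [0, 0, 0]],
    [[0, 0, 1.5], [0, 0, 0]],
    [[0, 0, 1], [0, 0, 0]],
    [[0, 0, 1], [0, 0, 0]],
    [[0, 0, 0], [0, 0, 0]],
    [[0, 0, 0], [0, 0, 0]]
  ]
}}

```text
t: 11.83
tool_pos: [0.5819, -0.2423, 0.2224]
orientation: [2.982, 0.974, 0.006]
force: [-1.5, 1.2, 5.6]
opening: 0.0003
gripper_force: 2.9
```

Request:
{"name": "apply_moves", "arguments": {
  "series": [
    [[0, 0, 1], [0, 0, 0]],
    [[0, 0, 0.8], [0, 0, 0]],
    [[0, 0, 0], [0, 0, 0]],
    [[0, 0, 0], [0, 0, 0]],
    [[0, 0, 0], [0, 0, 0]],
    [[0, 0, 0], [0, 0, 0]],
    [[0, 0, 0], [0, 0, 0]],
    [[0, 0, 0], [0, 0, 0]],
    [[0, 0, 0], [0, 0, 0]],
    [[0, 0, 0], [0, 0, 0]],
    [[0, 0, 0], [0, 0, 0]]
  ]
}}

```text
t: 12.75
tool_pos: [0.5819, -0.2423, 0.2222]
orientation: [2.982, 0.974, 0.006]
force: [-7.3, 3.5, 17.6]
opening: 0.0005
gripper_force: 8.8
```

Request:
{"name": "apply_moves", "arguments": {
  "series": [
    [[0, 0, 0], [0, 0, 0]],
    [[0, 0, 0], [0, 0, 0]],
    [[0, 0, -15], [0, 0, 0]],
    [[0, 0, -30], [0, 0, 0]],
    [[0, 0, -35], [0, 0, 0]],
    [[0, 0, -35], [0, 0, 0]],
    [[0, 0, -35], [0, 0, 0]],
    [[0, 0, 0], [0, 0, 0]],
    [[0, 0, 0], [0, 0, 0]]
  ]
}}

```text
t: 13.5
tool_pos: [0.5817, -0.2421, 0.3732]
orientation: [2.979, 0.973, 0.011]
force: [0.5, -0.9, -1.1]
opening: 0.0006
gripper_force: 0.0
```

```bash
python3 - <<'E'
from h import *
im,d=snap('side');cv2.imwrite('pics/end.png',im[100:460,150:500])
def hh(u,v): return np.median([world('side',i,j,d[j,i])[2] for i in range(u-1,u+2) for j in range(v-1,v+2)]).round(4)
print('bar',hh(352,186),'plate',hh(362,190),'laser',hh(332,340),'rocker',hh(343,252),hh(325,243),robot.read_state()['force'])
E
```

```text
bar 0.0424 plate 0.0326 laser 0.1106 rocker 0.051 0.042 [-0.00938582 -0.16916803 -0.67810999]
```

View pics/end.png

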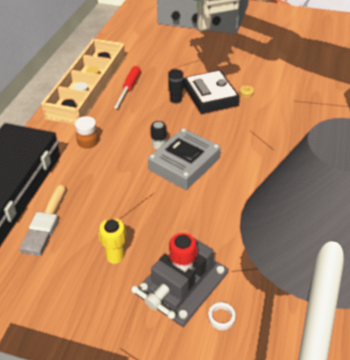

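The final picture shows the rocker over at (185,150), the laser's button in at (182,243), the bar key back up at (203,87), the loose things in place and the gripper high and clear.

```bash
python3 -c "
from plant import robot
print(robot.close_job())"
```

```text
the job is handed in; nothing more can be done
None
```

The job is handed in at about 13.5 s of the 51 s allowed: rocker tipped fully over, laser button fully in, bar key held down about a second and back up, nothing else seen to move, and the arm clear of everything.

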